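# Fit the springs to a loudspeaker isolation base

## Task

Open the loudspeaker isolation base: lift its retaining bar over the bumps, move it all the way back and let it down in its park behind the rods. Slip every loose coil spring that is there over a rod of its own, fully down on the plate, twisting it a little whenever it snags; then lift the bar over the bumps again, bring it fully home above the springs and let it drop down flat. Leave everything else on the sideboard where it is.

Things in the scene. Friction and masses are not known exactly. Their poses are not given: they have to be found in the camera images.
- base: Isolation base, fixed: black plate 190 x 370 mm, 15 thick (x from -50 to 140 mm), with a row of four upright grey spring rods along its y axis, 75 mm apart. Origin: on the sideboard below the row's middle; x points across the row to the bar's park (away from the robot), z up. At y = +-165 mm an aluminium cheek, 18 mm thick, x from -22 to 122 mm, top at z = 86 mm, carries the retaining bar.
- rod0 (a point): Foot of spring rod 0 (base y = -112.5 mm): rod centre on the plate's top, 15 mm above the sideboard, where a spring's foot rests. Axes as the base's. The rod is 66 mm tall: core 18 mm thick with a pointed nose and three lengthwise ribs 7 mm wide, 58 mm tall with flat tops, out to radius 17.5 mm, at 0, 120 and 240 degrees from the base's x axis (towards y).
- rod1 (a point): Foot of spring rod 1 (base y = -37.5 mm): rod centre on the plate's top, 15 mm above the sideboard, where a spring's foot rests. Axes as the base's. The rod is 66 mm tall: core 18 mm thick with a pointed nose and three lengthwise ribs 7 mm wide, 58 mm tall with flat tops, out to radius 17.5 mm, at 0, 120 and 240 degrees from the base's x axis (towards y).
- rod2 (a point): Foot of spring rod 2 (base y = 37.5 mm): rod centre on the plate's top, 15 mm above the sideboard, where a spring's foot rests. Axes as the base's. The rod is 66 mm tall: core 18 mm thick with a pointed nose and three lengthwise ribs 7 mm wide, 58 mm tall with flat tops, out to radius 17.5 mm, at 0, 120 and 240 degrees from the base's x axis (towards y).
- rod3 (a point): Foot of spring rod 3 (base y = 112.5 mm): rod centre on the plate's top, 15 mm above the sideboard, where a spring's foot rests. Axes as the base's. The rod is 66 mm tall: core 18 mm thick with a pointed nose and three lengthwise ribs 7 mm wide, 58 mm tall with flat tops, out to radius 17.5 mm, at 0, 120 and 240 degrees from the base's x axis (towards y).
- bar (a joint): Travel of the retaining bar along the base's x, m: 0 = home over the rods (5 mm above their ends), 0.10 = parked behind them; end stops at both. Steel bumps, 9 mm high, 6 mm long, stand on the cheeks at travel 0.020 and 0.080; the 18 mm wide bar must be raised over them. Let down at home it has play from 0 to 0.008, in its park from 0.092 to 0.10. Slides with about 1 N.
- bar_lift (a joint): Height of the retaining bar above its rest on the cheeks, in m: 0 = down, up to 0.025. It falls back by its own weight (0.3 kg). More than 0.009 clears the bumps.
- bar_grip (a point): Middle of the bar's black handle, which rises and travels with the bar: the last 48 mm of the bar at its +y end, 18 mm wide (along the base's x), 22 mm tall, free all round; centre 97 mm above the sideboard when down, at base y = +205 mm.
- spring0: Steel coil spring standing upright (may be absent): 60 mm tall, coils 50 mm outside, bore 42; at its foot a heavy seat ring 60 mm across, 6 mm tall. 0.08 to 0.17 kg, too stiff to compress. All alike. Origin: centre of its underside; z up. From the ring a tang 4 mm wide points inwards along the spring's +x, in to radius 12.5 mm: it passes between two ribs of a rod but snags on a rib within about 25 degrees.
- spring1: Steel coil spring standing upright (may be absent): 60 mm tall, coils 50 mm outside, bore 42; at its foot a heavy seat ring 60 mm across, 6 mm tall. 0.08 to 0.17 kg, too stiff to compress. All alike. Origin: centre of its underside; z up. From the ring a tang 4 mm wide points inwards along the spring's +x, in to radius 12.5 mm: it passes between two ribs of a rod but snags on a rib within about 25 degrees.
- spring2: Steel coil spring standing upright (may be absent): 60 mm tall, coils 50 mm outside, bore 42; at its foot a heavy seat ring 60 mm across, 6 mm tall. 0.08 to 0.17 kg, too stiff to compress. All alike. Origin: centre of its underside; z up. From the ring a tang 4 mm wide points inwards along the spring's +x, in to radius 12.5 mm: it passes between two ribs of a rod but snags on a rib within about 25 degrees.
- spring3: Steel coil spring standing upright (may be absent): 60 mm tall, coils 50 mm outside, bore 42; at its foot a heavy seat ring 60 mm across, 6 mm tall. 0.08 to 0.17 kg, too stiff to compress. All alike. Origin: centre of its underside; z up. From the ring a tang 4 mm wide points inwards along the spring's +x, in to radius 12.5 mm: it passes between two ribs of a rod but snags on a rib within about 25 degrees.
- remote: Black remote control, 150 x 42 x 18 mm, long along its x, lying among the springs; origin centre of underside. Leave alone.
- wipes_box: White and blue hard plastic wipes box, 110 x 180 x 66 mm; origin centre of underside. Leave alone.
- cup: White cup without a handle, 72 mm across, 90 mm tall; origin centre of underside. Leave alone.
- tape_roll: Roll of tape, 90 mm across, 24 mm tall, lying flat; origin centre of underside. Leave alone.
- screwdriver: Screwdriver with black handle, lying in front of the base. Leave alone.
- bulb_carton: Flat-lying cardboard carton, 120 x 70 x 50 mm; origin centre of underside. Leave alone.
There are look-alikes about, which are no part of the job. What is shaped like the spring0 but blue or yellow is not meant.

How it is judged:
On the way, in this order (a step that is already met when the one before it is completed fails the run):
1. the retaining bar is parked behind the rods and fully down (value of joint bar above 0.09 m and value of joint bar_lift below 0.003 m), for 0.2 s.
2. every spring that is there sits fully down on a rod, with the bar still behind the rods (((horizontal distance between spring0 and rod0 below 0.006 m and distance between spring0 and rod0 below 0.01 m) or (horizontal distance between spring0 and rod1 below 0.006 m and distance between spring0 and rod1 below 0.01 m) or (horizontal distance between spring0 and rod2 below 0.006 m and distance between spring0 and rod2 below 0.01 m) or (horizontal distance between spring0 and rod3 below 0.006 m and distance between spring0 and rod3 below 0.01 m)) and z of each of spring0, spring1, spring2, spring3 in the frame of rod0 below 0.006 m and angle between each of spring0, spring1, spring2, spring3's own z axis and vertical below 0.25 rad and ((horizontal distance between spring1 and rod0 below 0.006 m and distance between spring1 and rod0 below 0.01 m) or (horizontal distance between spring1 and rod1 below 0.006 m and distance between spring1 and rod1 below 0.01 m) or (horizontal distance between spring1 and rod2 below 0.006 m and distance between spring1 and rod2 below 0.01 m) or (horizontal distance between spring1 and rod3 below 0.006 m and distance between spring1 and rod3 below 0.01 m)) and ((horizontal distance between spring2 and rod0 below 0.006 m and distance between spring2 and rod0 below 0.01 m) or (horizontal distance between spring2 and rod1 below 0.006 m and distance between spring2 and rod1 below 0.01 m) or (horizontal distance between spring2 and rod2 below 0.006 m and distance between spring2 and rod2 below 0.01 m) or (horizontal distance between spring2 and rod3 below 0.006 m and distance between spring2 and rod3 below 0.01 m)) and ((horizontal distance between spring3 and rod0 below 0.006 m and distance between spring3 and rod0 below 0.01 m) or (horizontal distance between spring3 and rod1 below 0.006 m and distance between spring3 and rod1 below 0.01 m) or (horizontal distance between spring3 and rod2 below 0.006 m and distance between spring3 and rod2 below 0.01 m) or (horizontal distance between spring3 and rod3 below 0.006 m and distance between spring3 and rod3 below 0.01 m)) and value of joint bar above 0.05 m), for 0.2 s.
3. the bar is home over the springs and fully down (((horizontal distance between spring0 and rod0 below 0.006 m and distance between spring0 and rod0 below 0.01 m) or (horizontal distance between spring0 and rod1 below 0.006 m and distance between spring0 and rod1 below 0.01 m) or (horizontal distance between spring0 and rod2 below 0.006 m and distance between spring0 and rod2 below 0.01 m) or (horizontal distance between spring0 and rod3 below 0.006 m and distance between spring0 and rod3 below 0.01 m)) and z of each of spring0, spring1, spring2, spring3 in the frame of rod0 below 0.006 m and angle between each of spring0, spring1, spring2, spring3's own z axis and vertical below 0.25 rad and ((horizontal distance between spring1 and rod0 below 0.006 m and distance between spring1 and rod0 below 0.01 m) or (horizontal distance between spring1 and rod1 below 0.006 m and distance between spring1 and rod1 below 0.01 m) or (horizontal distance between spring1 and rod2 below 0.006 m and distance between spring1 and rod2 below 0.01 m) or (horizontal distance between spring1 and rod3 below 0.006 m and distance between spring1 and rod3 below 0.01 m)) and ((horizontal distance between spring2 and rod0 below 0.006 m and distance between spring2 and rod0 below 0.01 m) or (horizontal distance between spring2 and rod1 below 0.006 m and distance between spring2 and rod1 below 0.01 m) or (horizontal distance between spring2 and rod2 below 0.006 m and distance between spring2 and rod2 below 0.01 m) or (horizontal distance between spring2 and rod3 below 0.006 m and distance between spring2 and rod3 below 0.01 m)) and ((horizontal distance between spring3 and rod0 below 0.006 m and distance between spring3 and rod0 below 0.01 m) or (horizontal distance between spring3 and rod1 below 0.006 m and distance between spring3 and rod1 below 0.01 m) or (horizontal distance between spring3 and rod2 below 0.006 m and distance between spring3 and rod2 below 0.01 m) or (horizontal distance between spring3 and rod3 below 0.006 m and distance between spring3 and rod3 below 0.01 m)) and value of joint bar below 0.01 m and value of joint bar_lift below 0.003 m), for 0.2 s.
At the end, for the whole second after the job is handed in: Every spring present stands upright over a rod, one on each, within 6 mm of its axis and within 6 mm of the plate; the retaining bar is home (travel under 0.010 m) and down (lift under 0.003 m) (all of step 3); the robot touches nothing.
It fails at once if the remote, wipes box, cup, tape roll, screwdriver or carton is shifted by more than 5 cm (distance of any of remote, wipes_box, cup, tape_roll, screwdriver, bulb_carton from where it was at the start of the episode above 0.05 m).
Of spring0, spring1, spring2, spring3 only 2 to 4 are there at a start; the rules pass over those that are not, and their reading is None.
At some moment in a run one of spring0, spring1, spring2, spring3 may be knocked a few centimetres aside while the robot is not near it.
It also fails if it takes over 210 s, if anything falls off the work surface, if the arm or the gripper's body presses on something with over 40 N, if the wrist force passes 120 N, or if a joint passes its speed limit or range.

## Robot

A 6-joint arm with a two-finger parallel gripper is mounted at the origin on the work surface. World frame = base frame: x ahead of the robot, y to its left, z up, the work surface at z = 0. Lengths are in m, angles in rad, forces in N, time in s.
With the tool pointing down it reaches from about 0.35 to 0.975 m from the base axis. Payload 4.9 kg.
Tool frame: the origin (TCP) lies at the very end of the fingers, on their centre line; the grasp point (between the pads) lies 19 mm behind it; z points along the fingers, x is the direction in which the jaws open and shut, and the axes are right-handed (so a half turn about z gives the same grasp; the last joint's range is limited). The gripper opens to 85 mm and grips with 20 to 120 N. Pads are 22 mm wide; open, the fingers measure 114 mm over their backs; the gripper's body (76 mm by 85 mm) begins 54 mm behind the grasp point. The pads swing forward as they close: fully open they stand 13 mm farther back than shut.
Start: joints at [-0.119, 0.053, 1.613, -0, 1.476, -0.119], TCP at [0.625, 0, 0.231] pointing down, gripper open.
Joint ranges: [-3.01, 3.01], [-1.01, 2.22], [0.06, 2.58], [-1.02, 4.17], [0.09, 2.62], [-3.14, 3.14]. Speed limits (rad/s): [2.57, 2.57, 3.14, 3.14, 3.14, 3.14].

## Interface

Orientations are given as a unit quaternion [w, x, y, z].
In Python, from plant import manip, imaging gives the robot as it stands.
- The arm moves only by the shell command python3 -m pendant 'ROWS'. ROWS is JSON, a list that holds one entry, the list of rows, each a list of 7 numbers: the turn, a rotation vector about the world's x, y, z in units of pi rad (1.0 is pi rad), then the shift along the world's x, y, z in units of 250 mm (1.0 is 250 mm), then the opening, from 0 (shut) to 1 (fully open). In form: [[[ax, ay, az, tx, ty, tz, claw], ...]]. A call has 1 to 20 rows; each row shifts and turns the commanded pose from where the row before left it; what a row does not reach is not made up. A row lasts 1/8 s, in which the tool goes at most 62.5 mm and 10.7 degrees, less where a joint would pass 70% of its speed; a pose out of reach is approached as far as the arm can. A call with a number of a shift or a turn outside -1 to 1 is refused whole. A call with a gripper value outside its range is refused whole. The fingers move at their own pace and stop on an object; the grip force is fixed at half the most. Time passes only in rows, so rows that do not move let the fingers close. It gives the time, the measured TCP pose, the force and the opening at its end, in the units of the state.
- manip.state(): the state, without advancing time (a new reading comes with each control period).
- imaging.grab_frame(name): name is "scene" or "side" or "wrist"; returns a dict with "frame" (400x640x3 uint8, blue, green, red), "mtx" (3x3 intrinsics, pixels), "world_to_cam" (4x4, takes a point from world to camera coordinates). Camera axes: x right, y down, z forward; pixel columns grow to the right and rows downward; lengths in m; the calibration is good to about 2 mm. A picture is of the moment at which its call begins. There is no depth.
- manip.job_done(): hands the job in, once; it reports no verdict.
The state is a dict: "time": time; "joint_pos": joint angles; "joint_vel": joint speeds; "joint_efforts": joint torques, N m; "tool_pos": TCP position; "tool_rot": TCP orientation; "contact_force": force on the tool from outside, world axes, zero at the start; "ft_torque": the same for the moment, N m; "gripper_width": opening from 0.0 (shut) to 1.0 (fully open).
Only numpy, scipy, OpenCV 4.12 (cv2) and the standard library are available. Lean on these libraries where they do the work, as an engineer would, in place of code of your own. Each camera call takes 0.05 s, during which the arm holds its last target. There are 200 camera calls.

## Working session

There is one attempt and no reset: what is moved stays moved. The work goes in short steps, Python scripts to look and compute and a shell command to move; the robot and the scene stay as the last step left them, time stands still between calls to the robot, and variables do not carry over. Pictures are saved under pics/ and viewed, about 12 in all and at most 16, crops included, and the job is handed in when it is done.

```bash
ls; mkdir -p pics
cat > h.py <<'E'
import numpy as np, cv2
from plant import manip, imaging
def cam(n):
    f=imaging.grab_frame(n); np.savez(f'/tmp/{n}.npz',**{k:np.asarray(v) for k,v in f.items()}); return f
def load(n): return dict(np.load(f'/tmp/{n}.npz'))
def ray(f,u,v,z):
    T=f['world_to_cam']; R=T[:3,:3]; c=-R.T@T[:3,3]; d=R.T@np.linalg.inv(f['mtx'])@np.array([u,v,1.]); return c+d*(z-c[2])/d[2]
def proj(f,P):
    P=np.atleast_2d(P); p=(f['world_to_cam'][:3,:3]@P.T).T+f['world_to_cam'][:3,3]; q=(f['mtx']@p.T).T; return q[:,:2]/q[:,2:]
E
python3 - <<'E'
from h import *
for n in ['scene','side','wrist']:
    f=cam(n); cv2.imwrite(f'pics/{n}0.png',f['frame'])
    T=f['world_to_cam'];print(n,(-T[:3,:3].T@T[:3,3]).round(3),T[2,:3].round(2),f['mtx'][0,0])
print(manip.state())
E
```

```text
pics
scene [ 0.973 -0.726  0.651] [-0.42  0.73 -0.54] 367.6788211155814
side [0.077 0.845 1.207] [ 0.33 -0.56 -0.76] 516.7025856013216
wrist [0.625 0.078 0.373] [-0.   -0.3  -0.95] 328.4277920078038
{'time': 0.15, 'joint_pos': array([-1.18970692e-01,  5.32104521e-02,  1.61400370e+00, -1.45972014e-05,
        1.47598571e+00, -1.19004304e-01]), 'joint_vel': array([-2.85681745e-04, -1.01712410e-03, -5.78492737e-03,  4.39730651e-04,
       -1.30195121e-03, -8.14080147e-05]), 'joint_efforts': array([ 5.10442842e-04, -3.94241810e+01, -3.70721948e+01, -1.15854355e-04,
        4.61802789e-03,  5.00508997e-05]), 'tool_pos': array([6.24506547e-01, 7.36281069e-05, 2.30327183e-01]), 'tool_rot': array([-8.81798628e-05,  9.99999677e-01,  1.75028146e-05, -7.98787739e-04]), 'contact_force': array([ 0.49145202,  0.33980059, -0.36107823]), 'ft_torque': array([ 0.01486949,  0.09012872, -0.02819734]), 'gripper_width': 0.9984787943919315}
```

View pics/side0.png

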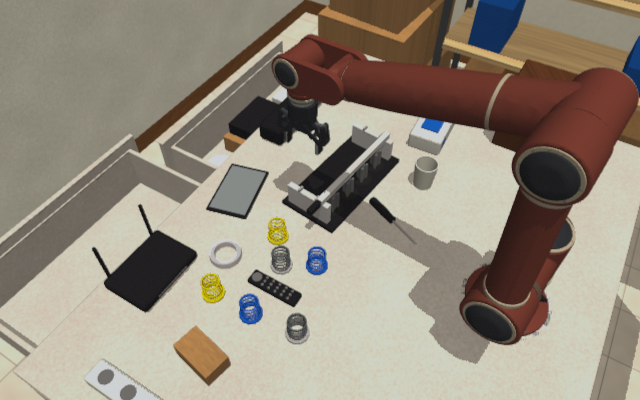

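View pics/scene0.png

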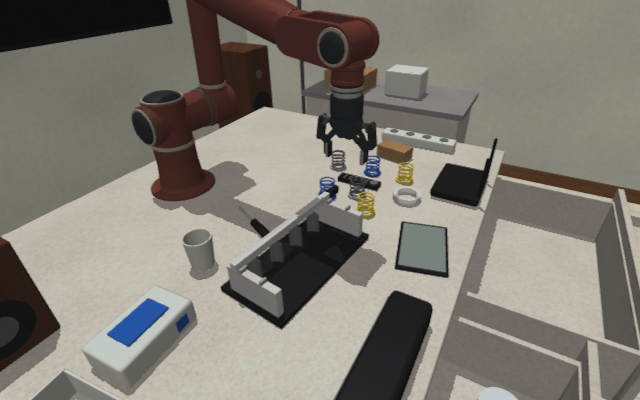

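Run:
```python
from h import *
f=load('side')['frame']
a=cv2.resize(f[115:235,270:410],None,fx=5.5,fy=5,interpolation=cv2.INTER_CUBIC)
cv2.imwrite('pics/c1.png',a)
a=cv2.resize(f[205:350,185:340],None,fx=5,fy=4,interpolation=cv2.INTER_CUBIC)
cv2.imwrite('pics/c2.png',a)
```

```text
(no output)
```

View pics/c1.png

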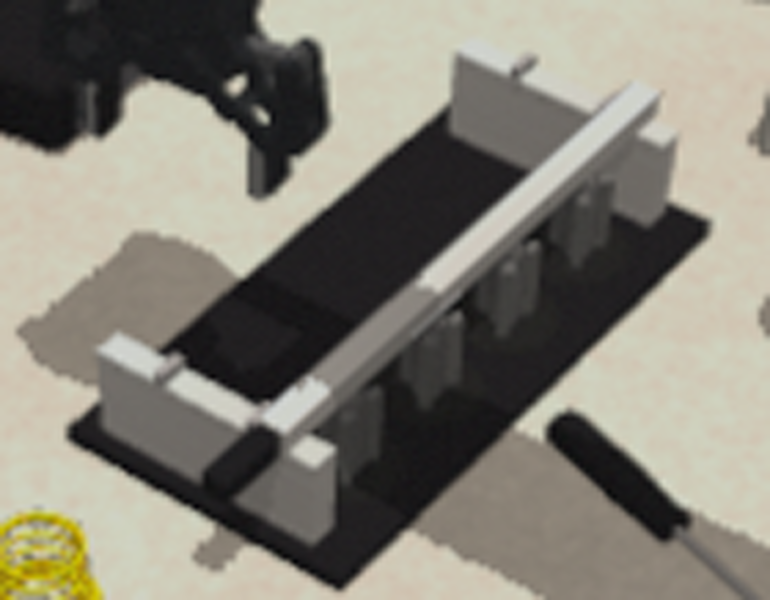

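View pics/c2.png

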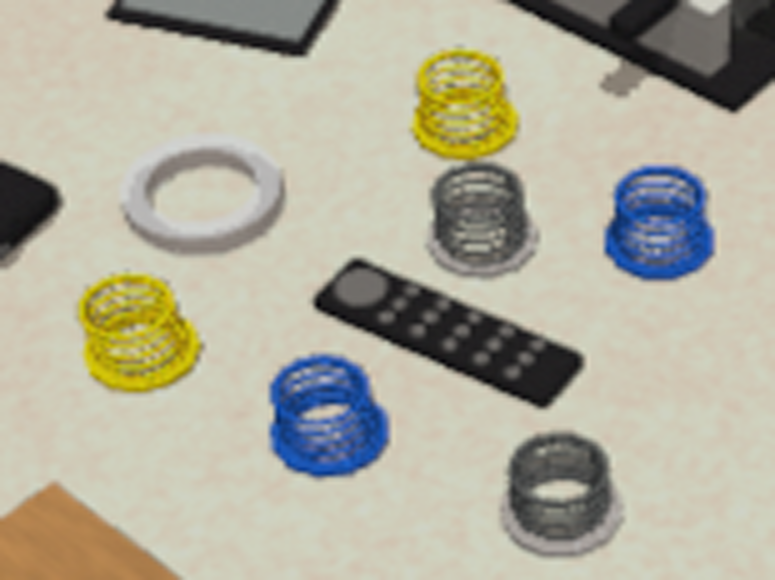

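```bash
cat > fit.py <<'E'
from h import *
from scipy.optimize import least_squares
f=load('side')
L=[((-50,185,0),(338,589)),((140,185,4),(68,436)),((-50,-185,8),(712,228)),((-22,174,86),(312,468)),((-22,156,86),(336,447)),((122,174,86),(97,348)),((122,156,86),(122,332)),((122,-156,86),(456,48)),((-22,-174,86),(677,130))]
P=np.array([l[0] for l in L])/1000; q=np.array([(270+l[1][0]/5.5,115+l[1][1]/5) for l in L])
def w(p,P): c,s=np.cos(p[2]),np.sin(p[2]); return np.c_[p[0]+c*P[:,0]-s*P[:,1],p[1]+s*P[:,0]+c*P[:,1],P[:,2]]
r=least_squares(lambda p:(proj(f,w(p,P))-q).ravel(),[.7,0,0],loss='soft_l1')
print(r.x, np.degrees(r.x[2])); print((proj(f,w(r.x,P))-q).round(1))
B=np.array([[0,y,.015] for y in(-.1125,-.0375,.0375,.1125)]+[[0,.205,.097]])
print(w(r.x,B).round(4))
for n,t,b in [('A',(478,190),(483,244)),('B',(558,463),(562,512))]:
    print(n,ray(f,185+t[0]/5,205+t[1]/4,.06).round(3),ray(f,185+b[0]/5,205+b[1]/4,.006).round(3))
E
python3 fit.py
```

```text
[ 0.52697162 -0.13667652 -0.11555435] -6.620776419585364
[[ 0.5  1. ]
 [-0.5 -0. ]
 [ 0.3 -0.3]
 [ 0.3 -0.5]
 [-0.2 -0.2]
 [ 0.   0.1]
 [-0.6 -0.3]
 [-0.1  0.5]
 [ 0.3 -0.1]]
[[ 0.514  -0.2484  0.015 ]
 [ 0.5226 -0.1739  0.015 ]
 [ 0.5313 -0.0994  0.015 ]
 [ 0.5399 -0.0249  0.015 ]
 [ 0.5506  0.067   0.097 ]]
A [0.564 0.217 0.06 ] [0.56  0.224 0.006]
B [0.42  0.364 0.06 ] [0.416 0.368 0.006]
```

```bash
python3 -m pendant '[[[0,0,-0.0368,-0.1,0.09,0,0.55],[0,0,0,-0.1,0.09,-0.1,0.55],[0,0,0,-0.0956,0.088,-0.1,0.55],[0,0,0,0,0,0,0.55],[0,0,0,0,0,0,0.55]]]'
```

```text
time: 0.78
tool_pos: [0.5517, 0.0667, 0.182]
tool_rot: [0.0, 0.998, -0.058, 0.001]
contact_force: [0.2, -0.3, 0.4]
gripper_width: 0.548
```

```bash
python3 -m pendant '[[[0,0,0,-0.004,0,-0.2,0.55],[0,0,0,0,0,-0.16,0.55],[0,0,0,0,0,0,0.55]]]'
python3 - <<'E'
from h import *
w=cam('wrist')['frame']; s=cam('side')['frame']
a=np.vstack([cv2.resize(w,(640,400))[80:400],cv2.resize(s[115:235,230:410],(640,280),interpolation=2)])
cv2.imwrite('pics/d1.png',a)
E
```

```text
time: 1.15
tool_pos: [0.5487, 0.0663, 0.0888]
tool_rot: [0.0, 0.998, -0.058, -0.003]
contact_force: [-0.6, -0.3, -0.8]
gripper_width: 0.55
```

View pics/d1.png

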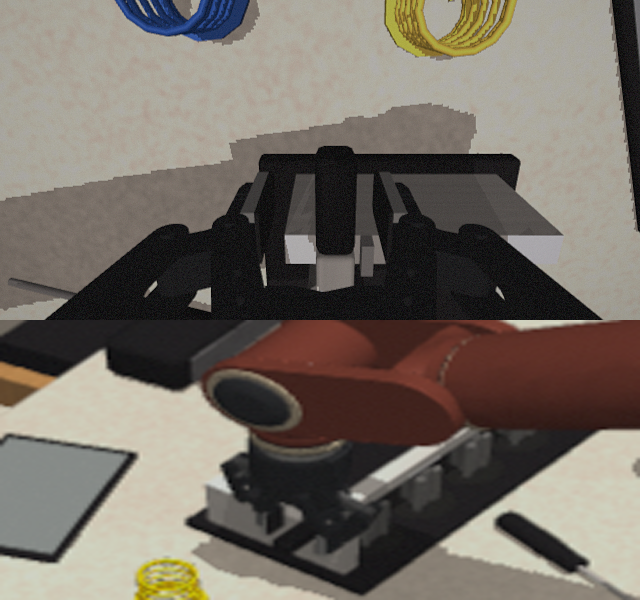

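```bash
python3 -m pendant '[[[0,0,0,0,0,-0.04,0.3],[0,0,0,0,0,0,0.1],[0,0,0,0,0,0,0],[0,0,0,0,0,0,0],[0,0,0,0,0,0,0],[0,0,0,0,0,0,0]]]'; python3 -m pendant '[[[0,0,0,0,0,0.03,0],[0,0,0,0,0,0.035,0],[0,0,0,0,0,0,0],[0,0,0,0,0,0,0]]]'
```

```text
time: 2.0
tool_pos: [0.5509, 0.067, 0.0823]
tool_rot: [0.0, 0.998, -0.058, 0.001]
contact_force: [0.7, -0.6, 6.2]
gripper_width: 0.195
time: 2.5
tool_pos: [0.5504, 0.0669, 0.097]
tool_rot: [0.0, 0.998, -0.058, 0.001]
contact_force: [5.6, -1.3, -3.0]
gripper_width: 0.197
```

```bash
python3 -m pendant '[[[0,0,0,0.05,-0.0058,0,0],[0,0,0,0.05,-0.0058,0,0],[0,0,0,0.05,-0.0058,0,0],[0,0,0,0.05,-0.0058,0,0],[0,0,0,0.05,-0.0058,0,0],[0,0,0,0.05,-0.0058,0,0],[0,0,0,0.05,-0.0058,0,0],[0,0,0,0.02,-0.0023,0,0],[0,0,0,0,0,0,0]]]'; python3 -c "
from h import *
f=cam('side')['frame'];cv2.imwrite('pics/e1.png',cv2.resize(f[90:250,230:430],(800,600),interpolation=2))"
```

```text
time: 3.62
tool_pos: [0.6434, 0.0563, 0.0979]
tool_rot: [-0.0, 0.998, -0.058, 0.001]
contact_force: [0.2, 0.8, -2.9]
gripper_width: 0.198
```

View pics/e1.png

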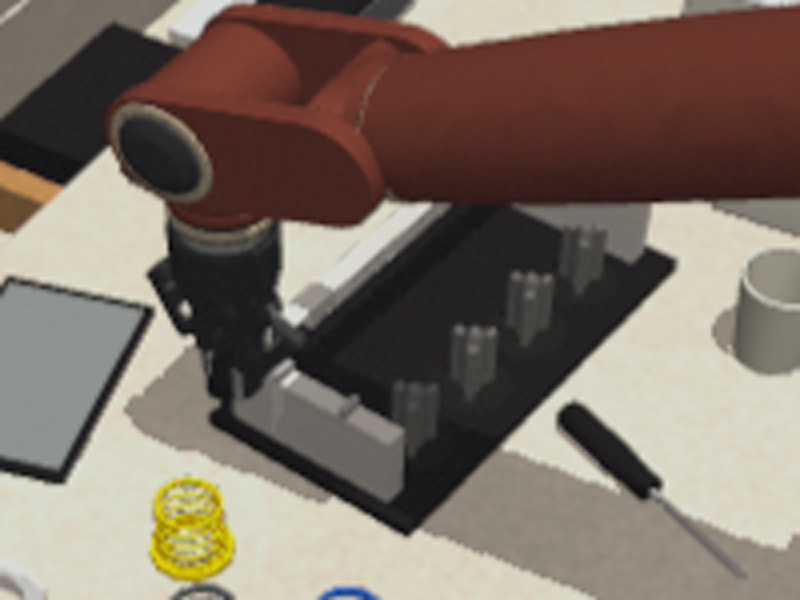

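```bash
python3 -m pendant '[[[0,0,0,0.012,-0.0014,0,0],[0,0,0,0,0,-0.03,0],[0,0,0,0,0,-0.03,0],[0,0,0,0,0,0,0]]]';python3 -m pendant '[[[0,0,0,0,0,0,0.3],[0,0,0,0,0,0,0.5],[0,0,0,0,0,0,0.5],[0,0,0,0,0,0,0.5]]]'
```

```text
time: 4.18
tool_pos: [0.6459, 0.056, 0.0826]
tool_rot: [-0.0, 0.998, -0.058, 0.0]
contact_force: [0.7, 1.5, -1.7]
gripper_width: 0.201
time: 4.68
tool_pos: [0.6456, 0.0559, 0.0826]
tool_rot: [0.0, 0.998, -0.058, 0.0]
contact_force: [-0.2, 0.1, 0.4]
gripper_width: 0.499
```

```bash
python3 -m pendant '[[[0,0,0,0,0,0.1,0.5],[0,0,0,0,0,0.2,0.5],[0,0,0,0,0,0.2,1],[0,0,0,-0.1,0.14,0.1,1],[0,0,0,-0.1,0.14,0.1,1],[0,0,0,-0.1,0.14,0,1],[0,0,0,-0.1,0.14,0,1],[0,0,0,-0.1,0.14,0,1],[0,0,0,-0.1,0.14,0,1],[0,0,0,0,0,0,1],[0,0,0,0,0,0,1]]]'; python3 -c "
from h import *
f=cam('wrist')['frame'];cv2.imwrite('pics/f1.png',cv2.resize(f,(800,500),interpolation=2))
s=cam('side')['frame'];cv2.imwrite('pics/s2.png',s)"
```

```text
time: 6.05
tool_pos: [0.4958, 0.2656, 0.2576]
tool_rot: [0.0, 0.998, -0.058, 0.0]
contact_force: [-0.5, -0.5, -0.5]
gripper_width: 0.998
```

View pics/f1.png

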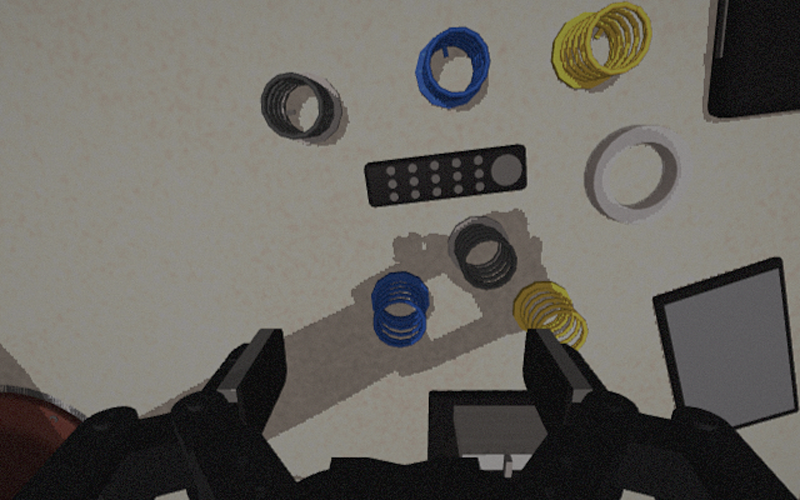

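```bash
python3 -c "
from h import *
f=load('wrist')['frame'].astype(float)
a=[cv2.resize(np.clip(f[y:y+80,x:x+80]*1.6,0,255).astype(np.uint8),(400,400),interpolation=2) for x,y in((350,165),(200,50))]
cv2.imwrite('pics/f2.png',np.hstack(a))"
```

```text
(no output)
```

View pics/f2.png

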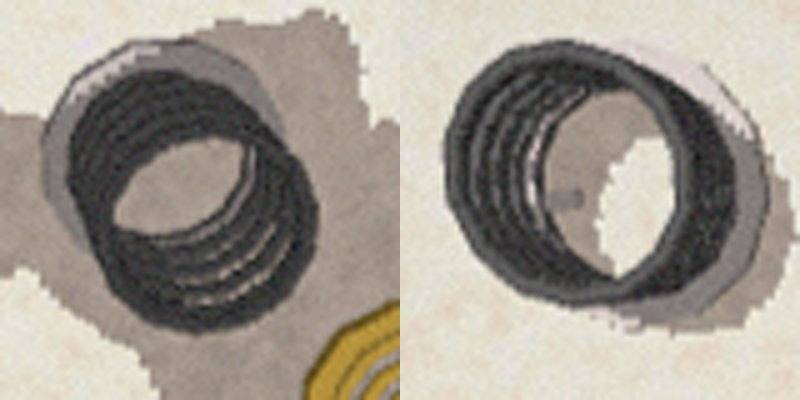

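```bash
python3 -c "
from h import *
w=load('wrist'); s=load('side')
print('A',ray(w,392.5,209.5,.058)); print('B',ray(w,233.4,84.6,.058),'tang',ray(w,236.4,89.6,.004))
print(ray(w,200+168/5,50+190/5,.006))
"; python3 -m pendant '[[[0,0,0,0.08,-0.12,0,1],[0,0,0,0.08,-0.12,0,1],[0,0,0,0.07,-0.12,0,1],[0,0,0,0,-0.12,0,1],[0,0,0,0,0,0,1],[0,0,0,0,0,0,1]]]'; python3 -c "
from h import *
f=cam('wrist');u=proj(f,[.562,.222,.03])[0].astype(int);print(u)
g=f['frame'][max(u[1]-60,0):u[1]+60,u[0]-80:u[0]+80]
cv2.imwrite('pics/g1.png',cv2.resize(np.clip(g*1.6,0,255).astype(np.uint8),(640,480),interpolation=2))"
```

```text
A [0.56750718 0.21927571 0.058     ]
B [0.41897573 0.36661231 0.058     ] tang [0.4077965  0.36470774 0.004     ]
[0.40546384 0.36664789 0.006     ]
time: 6.9
tool_pos: [0.5533, 0.1457, 0.2575]
tool_rot: [-0.0, 0.998, -0.058, -0.0]
contact_force: [-0.4, 0.2, -0.4]
gripper_width: 0.998
[322 100]
```

View pics/g1.png

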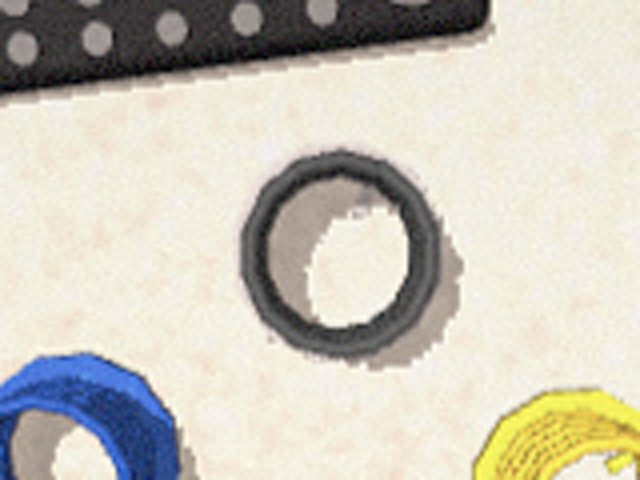

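```bash
python3 -c "
from h import *
w=load('wrist')
def p(x,y,z): return ray(w,242+x/4,40+y/4,z)
c=p(342,254,.058);print('A',c,'tang',p(362,207,.004)); t=manip.state()['tool_pos'];print((c-t)/.25)
h=w['frame'][80:105,310:350].astype(int);
for r in w['frame'][82:96,324:345].astype(int): print(' '.join('%d,%d'%(b.sum()//3,b[0]-b[2]) for b in r))
"
```

```text
A [0.56625205 0.21858977 0.058     ] tang [0.57396963 0.23007674 0.004     ]
[ 0.05233366  0.28992542 -0.79810721]
33,-3 27,7 28,4 16,-2 29,3 35,0 41,3 44,-2 45,-1 51,0 53,1 57,-3 54,-1 62,-2 62,-3 53,2 56,-2 97,-8 129,-10 136,-10 129,-12
23,2 15,0 35,-1 42,-3 34,4 29,2 26,4 29,0 25,2 36,-1 43,1 49,0 49,-1 56,-3 62,1 65,-1 60,-3 61,0 96,-8 122,-10 136,-9
39,-4 55,-7 73,-10 76,-11 58,-10 54,-4 35,1 31,4 19,7 24,-2 24,2 33,-1 25,-3 40,-2 57,-1 63,-2 63,0 58,-3 54,1 83,-6 127,-8
84,-11 96,-15 107,-17 102,-16 94,-16 90,-17 72,-7 66,-14 52,-5 40,-5 33,1 32,0 24,1 25,1 45,-1 51,3 64,-2 64,0 55,2 52,-2 82,-5
103,-14 103,-17 101,-16 104,-17 106,-20 103,-15 103,-19 100,-15 86,-11 59,-4 63,-2 58,-8 30,1 33,-3 33,-1 43,2 52,-1 60,0 65,-2 59,-1 54,1
101,-15 100,-15 103,-16 100,-17 104,-17 103,-15 105,-17 101,-15 92,-11 85,-6 84,-8 82,-5 55,-8 25,4 24,1 29,3 40,-5 50,1 62,-1 63,1 62,0
101,-16 101,-16 101,-15 101,-16 104,-17 100,-15 101,-16 99,-14 88,-8 86,-4 85,-6 89,-9 86,-12 50,-5 31,0 32,-2 40,-2 38,5 46,0 58,0 63,-1
103,-17 96,-14 102,-15 99,-15 101,-15 100,-17 99,-14 93,-12 85,-5 80,-7 83,-7
[... 275 characters left out ...]
,-13 118,-13 120,-12 120,-15 120,-13 96,-13 71,-8 71,-8 32,1 34,6 47,-1
93,-15 94,-17 98,-15 96,-16 104,-15 122,-13 124,-12 137,-13 135,-11 127,-11 113,-14 154,-12 147,-10 152,-12 144,-14 100,-16 98,-16 87,-7 29,3 42,-3 39,-1
98,-17 98,-15 96,-18 96,-15 108,-15 147,-12 106,-14 118,-12 127,-12 132,-14 124,-14 148,-12 147,-11 147,-10 147,-10 117,-13 124,-14 104,-9 31,2 46,0 47,1
101,-15 121,-17 118,-14 120,-12 122,-14 146,-12 119,-10 121,-11 128,-11 144,-9 145,-11 145,-12 147,-13 144,-12 148,-11 149,-12 151,-12 142,-16 51,-2 38,0 40,-3
109,-16 156,-13 149,-10 149,-11 149,-13 150,-8 150,-10 150,-9 151,-10 148,-11 146,-13 142,-15 146,-14 146,-12 149,-13 148,-12 148,-14 146,-15 107,-13 39,4 36,-1
```

```bash
python3 -m pendant '[[[0,0,0,0.026,0.15,0,0.8],[0,0,0,0.026,0.141,0,0.8],[0,0,0,0,0,-0.2,0.8],[0,0,0,0,0,-0.2,0.8],[0,0,0,0,0,-0.1,0.8],[0,0,0,0,0,0,0.8],[0,0,0,0,0,0,0.8]]]'; python3 -c "
from h import *
f=cam('wrist');cv2.imwrite('pics/h1.png',f['frame'])"
```

```text
time: 7.82
tool_pos: [0.5669, 0.2194, 0.1343]
tool_rot: [-0.0, 0.998, -0.057, 0.001]
contact_force: [0.7, -0.8, 0.3]
gripper_width: 0.799
```

View pics/h1.png

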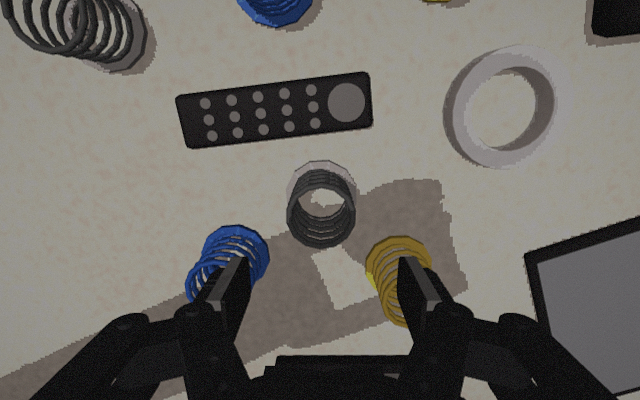

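```bash
python3 -m pendant '[[[0,0,0,0,0,-0.15,0.8],[0,0,0,0,0,-0.15,0.8],[0,0,0,-0.002,-0.002,-0.13,0.8],[0,0,0,0,0,0,0.7],[0,0,0,0,0,0,0.5],[0,0,0,0,0,0,0.3],[0,0,0,0,0,0,0.3],[0,0,0,0,0,0,0.3],[0,0,0,0,0,0,0.3]]]'
```

```text
time: 9.0
tool_pos: [0.5669, 0.2185, 0.027]
tool_rot: [-0.0, 0.998, -0.058, 0.001]
contact_force: [-0.6, 0.5, 6.9]
gripper_width: 0.577
```

```bash
python3 -m pendant '[[[0,0,0,0,0,0.1,0.3],[0,0,0,0,0,0.2,0.3],[0,0,0,0,0,0.2,0.3],[0,0,0,0,0,0.1,0.3],[0,0,0,0,0,0,0.3],[0,0,0,-0.018,-0.2,0,0.3],[0,0,0,-0.018,-0.2,0,0.3],[0,0,0,-0.018,-0.2,0,0.3],[0,0,0,-0.018,-0.2,0,0.3],[0,0,0,-0.018,-0.2,0,0.3],[0,0,0,-0.018,-0.2,0,0.3],[0,0,0,-0.018,-0.2,0,0.3],[0,0,0,-0.018,-0.2,0,0.3],[0,0,0,0,0,0,0.3],[0,0,0,0,0,0,0.3]]]'; python3 -c "
from h import *
f=cam('wrist');cv2.imwrite('pics/i1.png',f['frame']);cam('side')
for y,P in ((-.1125,(.514,-.2484)),(-.0375,(.5226,-.1739)),(.0375,(.5313,-.0994)),(.1125,(.5399,-.0249))): print(proj(f,[*P,.081]),proj(f,[*P,.015]))"
```

```text
time: 10.88
tool_pos: [0.5286, -0.1812, 0.1729]
tool_rot: [-0.001, 0.998, -0.058, -0.002]
contact_force: [0.5, 0.7, -1.0]
gripper_width: 0.574
[[315.11144968 287.59748867]] [[316.86633106 251.91961751]]
[[314.33597607 199.50635661]] [[316.37689456 179.22967455]]
[[313.55070474  93.67605545]] [[315.9247149   95.12433637]]
[[312.42721749 -35.80763388]] [[315.27183656  -3.28194554]]
```

View pics/i1.png

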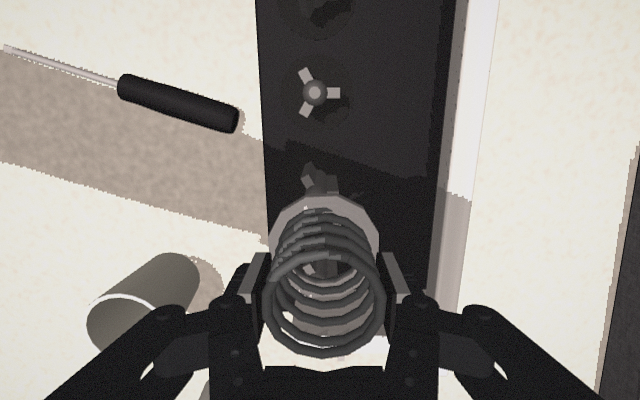

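```bash
python3 -c "
from h import *
w=load('wrist');t=manip.state()['tool_pos']
for dz in(-.027+.006,-.027+.058): print(proj(w,t+[0,0,dz]), proj(w,t+[.0298*.993,-.0298*.115,dz]),proj(w,t-[.0298*.993,-.0298*.115,dz*-1]))
print('rod2',ray(w,314,92,.081))
g=w['frame'][185:365,250:400];cv2.imwrite('pics/i2.png',cv2.resize(np.clip(g*1.5,0,255).astype(np.uint8),(500,600),interpolation=2))"
```

```text
[[323.97155218 247.85275025]] [[378.78183328 247.92747024]] [[269.21183342 247.77809919]]
[[323.8349807  304.64771309]] [[399.74868453 304.78751894]] [[248.01823624 304.50808581]]
rod2 [ 0.53173587 -0.09836551  0.081     ]
```

View pics/i2.png

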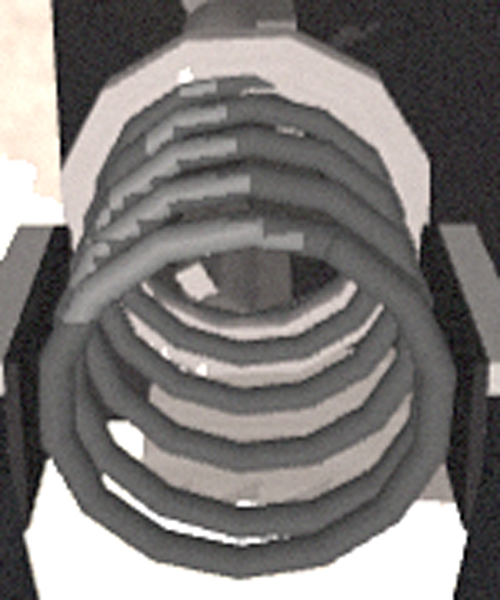

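```bash
python3 -m pendant '[[[0,0,0,0.006,0.11,0,0.3],[0,0,0,0.006,0.11,0,0.3],[0,0,0,0,0.108,0,0.3],[0,0,0,0,0,0,0.3],[0,0,0,0,0,-0.1,0.3],[0,0,0,0,0,-0.1,0.3],[0,0,0,0,0,-0.05,0.3],[0,0,0,0,0,0,0.3]]]';python3 -m pendant '[[[0,0,0,0,0,-0.03,0.3],[0,0,0,0,0,-0.03,0.3],[0,0,0,0,0,0,0.3]]]'
```

```text
time: 11.98
tool_pos: [0.5319, -0.0996, 0.1115]
tool_rot: [-0.0, 0.998, -0.058, -0.001]
contact_force: [0.2, 0.0, -1.6]
gripper_width: 0.576
time: 12.35
tool_pos: [0.5322, -0.0997, 0.097]
tool_rot: [-0.0, 0.998, -0.058, -0.001]
contact_force: [0.6, 0.1, -1.8]
gripper_width: 0.57
```

```bash
python3 -m pendant '[[[0,0,0,0,0,-0.03,0.3],[0,0,0,0,0,-0.03,0.3],[0,0,0,0,0,0,0.3]]]';python3 -m pendant '[[[0,0,0,0,0,-0.05,0.3],[0,0,0,0,0,-0.05,0.3],[0,0,0,0,0,-0.04,0.3],[0,0,0,0,0,0,0.3]]]'
```

```text
time: 12.72
tool_pos: [0.5318, -0.0996, 0.0814]
tool_rot: [-0.0, 0.998, -0.058, -0.001]
contact_force: [0.5, 0.1, -1.4]
gripper_width: 0.571
time: 13.22
tool_pos: [0.5315, -0.0995, 0.0459]
tool_rot: [-0.0, 0.998, -0.058, -0.001]
contact_force: [-0.6, 0.1, -0.8]
gripper_width: 0.576
```

```bash
python3 -m pendant '[[[0,0,0,0,0,-0.014,0.3],[0,0,0,0,0,0,0.3],[0,0,0,0,0,0,0.6],[0,0,0,0,0,0,0.85],[0,0,0,0,0,0,0.85],[0,0,0,0,0,0,0.85],[0,0,0,0,0,0.1,0.85],[0,0,0,0,0,0.2,0.85],[0,0,0,0,0,0.2,0.85],[0,0,0,0,0,0.2,0.85],[0,0,0,-0.08,0.2,0,0.85],[0,0,0,-0.08,0.2,0,0.85],[0,0,0,-0.08,0.2,0,0.85],[0,0,0,-0.08,0.2,0,0.85],[0,0,0,-0.08,0.2,0,0.85],[0,0,0,-0.06,0.2,0,0.85],[0,0,0,0,0.2,0,0.85],[0,0,0,0,0.18,0,0.85],[0,0,0,0,0,0,0.85],[0,0,0,0,0,0,0.85]]]'
python3 -c "
from h import *
f=cam('wrist');u=proj(f,[.419,.3666,.03])[0].astype(int);print(u)
y0=max(u[1]-60,0);x0=u[0]-80;print(x0,y0)
g=f['frame'][y0:y0+120,x0:x0+160]
g=cv2.resize(np.clip(g*1.6,0,255).astype(np.uint8),(640,480),interpolation=2)
s=cam('side')['frame'];cv2.imwrite('pics/s3.png',s)
h=cv2.resize(s[115:235,270:410],(160*2,240),interpolation=2)
k=np.zeros((600,640,3),np.uint8);k[:360]=g[60:420];k[360:,:320]=h;k[360:,320:]=cv2.resize(s[200:350,180:340],(320,240))
cv2.imwrite('pics/j1.png',k)"
```

```text
time: 15.72
tool_pos: [0.4174, 0.2948, 0.2188]
tool_rot: [0.0, 0.998, -0.058, -0.0]
contact_force: [0.6, -0.0, 0.1]
gripper_width: 0.853
[316 106]
236 46
```

View pics/j1.png

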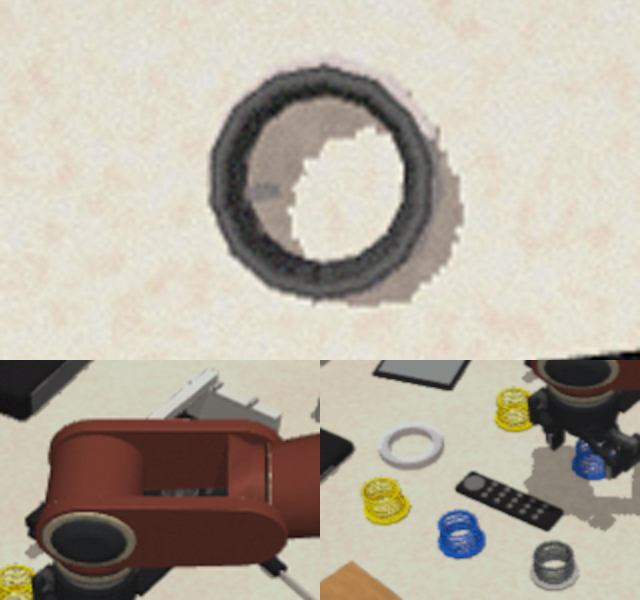

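```bash
python3 -c "
from h import *
w=load('wrist');c=ray(w,316.5,106.75,.058);t=manip.state()['tool_pos'];print(c,(c-t)/.25,proj(w,[*c[:2],.003]))"
```

```text
[0.41981308 0.36642667 0.058     ] [ 0.00842722  0.28870476 -0.64387897] [[317.53539497 105.62667379]]
```

```bash
python3 -m pendant '[[[0,0,0,0.009,0.15,0,0.85],[0,0,0,0,0.139,0,0.85],[0,0,0,0,0,-0.2,0.85],[0,0,0,0,0,-0.2,0.85],[0,0,0,0,0,0,0.85],[0,0,0,0,0,-0.15,0.85],[0,0,0,0,0,-0.15,0.85],[0,0,0,0,0,-0.067,0.85],[0,0,0,0,0,0,0.85]]]'; python3 -m pendant '[[[0,0,0,0,0,0,0.7],[0,0,0,0,0,0,0.5],[0,0,0,0,0,0,0.3],[0,0,0,0,0,0,0.3],[0,0,0,0,0,0,0.3],[0,0,0,0,0,0,0.3]]]'
```

```text
time: 16.95
tool_pos: [0.4202, 0.3672, 0.0279]
tool_rot: [0.0, 0.998, -0.058, -0.0]
contact_force: [-0.3, -0.1, 0.1]
gripper_width: 0.854
time: 17.7
tool_pos: [0.4217, 0.3687, 0.0302]
tool_rot: [-0.001, 0.998, -0.058, 0.002]
contact_force: [0.8, -0.0, 5.7]
gripper_width: 0.581
```

```bash
python3 -m pendant '[[[0,0,0,0,0,0.1,0.3],[0,0,0,0,0,0.2,0.3],[0,0,0,0,0,0.2,0.3],[0,0,0,0,0,0.1,0.3],[0,0,0,0,0,0,0.3],[0,0,0,0.031,-0.19,0,0.3],[0,0,0,0.031,-0.19,0,0.3],[0,0,0,0.031,-0.19,0,0.3],[0,0,0,0.031,-0.19,0,0.3],[0,0,0,0.031,-0.19,0,0.3],[0,0,0,0.031,-0.19,0,0.3],[0,0,0,0.031,-0.19,0,0.3],[0,0,0,0.031,-0.19,0,0.3],[0,0,0,0.031,-0.19,0,0.3],[0,0,0,0.031,-0.19,0,0.3],[0,0,0,0.031,-0.19,0,0.3],[0,0,0,0.031,-0.19,0,0.3],[0,0,0,0.031,-0.19,0,0.3],[0,0,0,0,0,0,0.3],[0,0,0,0,0,0,0.3]]]'; python3 -c "
from h import *
f=cam('wrist');cv2.imwrite('pics/k1.png',np.clip(f['frame']*1.4,0,255).astype(np.uint8))
for P in ((.523,-.1728),(.5317,-.0984)): print(proj(f,[*P,.081]),proj(f,[*P,.015]))
t=manip.state()['tool_pos'];print(t,proj(f,t+[0,0,-.021]))"
```

```text
time: 20.2
tool_pos: [0.5196, -0.2493, 0.1752]
tool_rot: [-0.001, 0.998, -0.058, -0.002]
contact_force: [-0.3, 0.7, -0.8]
gripper_width: 0.579
[[315.56845474 101.6966962 ]] [[317.46193851 101.40535197]]
[[314.88752319 -24.32243976]] [[317.09994067   5.05651415]]
[ 0.51980664 -0.24887209  0.17562042] [[323.32484161 247.9630543 ]]
```

View pics/k1.png

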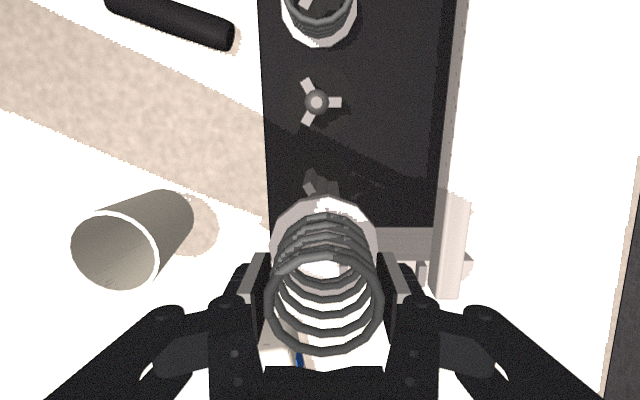

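```bash
python3 -m pendant '[[[0,0,0,0.006,0.1,0,0.3],[0,0,0,0.006,0.1,0,0.3],[0,0,0,0,0.102,0,0.3],[0,0,0,0,0,0,0.3],[0,0,0,0,0,-0.1,0.3],[0,0,0,0,0,-0.1,0.3],[0,0,0,0,0,-0.05,0.3],[0,0,0,0,0,0,0.3]]]';python3 -m pendant '[[[0,0,0,0,0,-0.03,0.3],[0,0,0,0,0,-0.03,0.3],[0,0,0,0,0,-0.03,0.3],[0,0,0,0,0,0,0.3]]]'
```

```text
time: 21.25
tool_pos: [0.5228, -0.1743, 0.1137]
tool_rot: [-0.0, 0.998, -0.058, -0.001]
contact_force: [0.2, 0.7, -0.7]
gripper_width: 0.58
time: 21.75
tool_pos: [0.5229, -0.1743, 0.0912]
tool_rot: [-0.0, 0.998, -0.058, -0.001]
contact_force: [-1.5, 0.0, -1.6]
gripper_width: 0.583
```

```bash
python3 -m pendant '[[[0,0,0,0,0,-0.04,0.3],[0,0,0,0,0,-0.05,0.3],[0,0,0,0,0,-0.05,0.3],[0,0,0,0,0,-0.035,0.3],[0,0,0,0,0,0,0.3]]]';python3 -m pendant '[[[0,0,0,0,0,-0.012,0.3],[0,0,0,0,0,0,0.3],[0,0,0,0,0,0,0.6],[0,0,0,0,0,0,0.85],[0,0,0,0,0,0,0.85],[0,0,0,0,0,0,0.85],[0,0,0,0,0,0.1,0.85],[0,0,0,0,0,0.2,0.85],[0,0,0,0,0,0.2,0.85],[0,0,0,0,0,0.1,0.85],[0,0,0,0,-0.1,0,0.85],[0,0,0,0,-0.1,0,0.85],[0,0,0,0,-0.1,0,0.85],[0,0,0,0,0,0,0.85],[0,0,0,0,0,0,0.85]]]'; python3 -c "
from h import *
f=cam('wrist');a=np.clip(f['frame']*1.4,0,255).astype(np.uint8)
s=cam('scene');u=proj(s,[.527,-.137,.05])[0].astype(int);print(u)
b=cv2.resize(s['frame'][u[1]-50:u[1]+50,u[0]-80:u[0]+80],(480,300),interpolation=2)
k=np.zeros((560,640,3),np.uint8);k[:260]=a[:260];k[260:,:480]=b;cv2.imwrite('pics/l1.png',k)
for P in ((.523,-.1728),(.5317,-.0984)): print(proj(f,[*P,.075]),proj(f,[*P,.018]))"
```

```text
time: 22.38
tool_pos: [0.5226, -0.1743, 0.047]
tool_rot: [-0.0, 0.998, -0.058, -0.001]
contact_force: [-1.3, 2.0, -1.9]
gripper_width: 0.582
time: 24.25
tool_pos: [0.5235, -0.2494, 0.1953]
tool_rot: [-0.0, 0.998, -0.058, -0.0]
contact_force: [-1.2, -0.2, 1.1]
gripper_width: 0.847
[285 240]
[[310.95703269 101.72936553]] [[313.16031886 101.396465  ]]
[[309.90121719 -10.66946532]] [[312.48172522  10.53320448]]
```

View pics/l1.png

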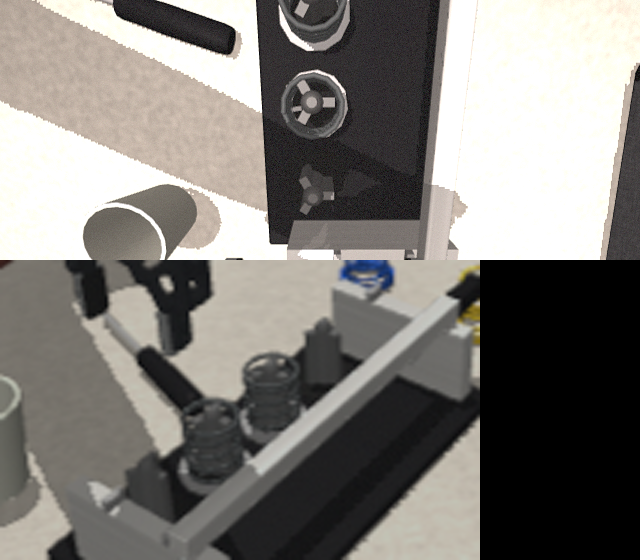

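```bash
python3 -m pendant '[[[0,0,0,0.07,0.1746,0,0.5],[0,0,0,0.07,0.1746,0,0.5],[0,0,0,0.07,0.1746,0,0.5],[0,0,0,0.07,0.1746,0,0.5],[0,0,0,0.07,0.1746,0,0.5],[0,0,0,0.07,0.1746,0,0.5],[0,0,0,0.07,0.1746,0,0.5],[0,0,0,0,0,0,0.5],[0,0,0,0,0,0,0.5],[0,0,0,0,0,-0.15,0.5],[0,0,0,0,0,0,0.5]]]'; python3 -m pendant '[[[0,0,0,0,0,-0.15,0.5],[0,0,0,0,0,-0.15,0.5],[0,0,0,0,0,0,0.5],[0,0,0,0,0,0,0.3],[0,0,0,0,0,0,0],[0,0,0,0,0,0,0],[0,0,0,0,0,0,0],[0,0,0,0,0,0,0],[0,0,0,0,0,0.03,0],[0,0,0,0,0,0.03,0],[0,0,0,0,0,0,0],[0,0,0,0,0,0,0]]]'
```

```text
time: 25.72
tool_pos: [0.6433, 0.0549, 0.1543]
tool_rot: [0.0, 0.998, -0.058, -0.004]
contact_force: [0.9, -0.2, 0.5]
gripper_width: 0.499
time: 27.22
tool_pos: [0.646, 0.0558, 0.0978]
tool_rot: [0.0, 0.998, -0.058, -0.0]
contact_force: [0.5, -2.0, -2.7]
gripper_width: 0.196
```

```bash
python3 -m pendant '[[[0,0,0,-0.05,0.0058,0,0],[0,0,0,-0.05,0.0058,0,0],[0,0,0,-0.05,0.0058,0,0],[0,0,0,-0.05,0.0058,0,0],[0,0,0,-0.05,0.0058,0,0],[0,0,0,-0.05,0.0058,0,0],[0,0,0,-0.05,0.0058,0,0],[0,0,0,-0.026,0.003,0,0],[0,0,0,0,0,0,0]]]'; python3 -m pendant '[[[0,0,0,0,0,-0.03,0],[0,0,0,0,0,-0.03,0],[0,0,0,0,0,0,0]]]'
```

```text
time: 28.35
tool_pos: [0.5508, 0.0668, 0.0978]
tool_rot: [0.0, 0.998, -0.058, -0.001]
contact_force: [-1.2, -4.7, -2.2]
gripper_width: 0.197
time: 28.72
tool_pos: [0.5538, 0.0666, 0.0859]
tool_rot: [0.0, 0.998, -0.058, 0.002]
contact_force: [-0.1, -5.3, 6.1]
gripper_width: 0.197
```

```bash
python3 -m pendant '[[[0,0,0,0,0,0,0],[0,0,0,0,0,0,0.3],[0,0,0,0,0,0,0.5],[0,0,0,0,0,0,0.5],[0,0,0,0,0,0,0.5],[0,0,0,0,0,0.15,0.5],[0,0,0,0,0,0.2,0.5],[0,0,0,0,0,0.2,0.5],[0,0,0,-0.1,0.2,0,0.5],[0,0,0,-0.1,0.2,0,0.5],[0,0,0,-0.1,0.2,0,0.5],[0,0,0,-0.1,0.2,0,0.5],[0,0,0,-0.1,0.2,0,0.5],[0,0,0,0,0,0,0.5],[0,0,0,0,0,0,0.5]]]'; python3 -c "
from h import *
f=cam('side')['frame']
s=cam('scene')['frame']
k=np.vstack([cv2.resize(f[115:235,270:410],(640,320),interpolation=2),cv2.resize(s[180:320,215:375],(640,280),interpolation=2)])
cv2.imwrite('pics/m1.png',k)"
```

```text
time: 30.6
tool_pos: [0.4271, 0.3166, 0.2204]
tool_rot: [0.0, 0.998, -0.058, -0.0]
contact_force: [0.7, 0.3, -0.4]
gripper_width: 0.499
```

View pics/m1.png

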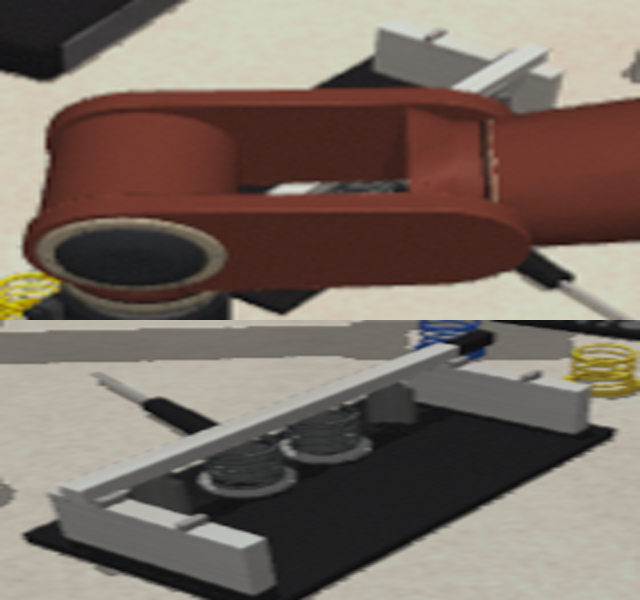

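```bash
python3 -m pendant '[[[0,0,0,0.1,-0.158,0.02,0.5],[0,0,0,0.1,-0.158,0.02,0.5],[0,0,0,0.1,-0.158,0,0.5],[0,0,0,0.1,-0.158,0,0.5],[0,0,0,0.1,-0.158,0,0.5],[0,0,0,0.1,-0.158,0,0.5],[0,0,0,0.1,-0.158,0,0.5],[0,0,0,0.1,-0.158,0,0.5],[0,0,0,0,0,0,0.5],[0,0,0,0,0,0,0.5]]]'
cat > chk.py <<'E'
from h import *
S0={n:cv2.imread(f'pics/{n}0.png') for n in('side','scene')}
p=(.5271,-.1363,-.11555)
def W(x,y,z): c,s=np.cos(p[2]),np.sin(p[2]); return [p[0]+c*x-s*y,p[1]+s*x+c*y,z]
for n in('side','scene'):
    f=cam(n); g=cv2.cvtColor(f['frame'],6).astype(float); g0=cv2.cvtColor(S0[n],6).astype(float); cv2.imwrite(f'pics/{n}9.png',f['frame'])
    for y in (-.15,-.12,.02,.12,.15,.22):
        a=proj(f,W(0,y,.097))[0]; ex=proj(f,W(.01,y,.097))[0]-a; ez=proj(f,W(0,y,.107))[0]-a
        al=proj(f,W(0,y+.01,.097))[0]-a; nn=np.array([-al[1],al[0]])/np.hypot(*al)
        if nn[1]<0: nn=-nn
        t=np.arange(-14,14.01,.25)
        P=lambda im:np.mean([cv2.remap(im.astype(np.float32),(a[0]+k*al[0]+nn[0]*t).astype(np.float32)[None],(a[1]+k*al[1]+nn[1]*t).astype(np.float32)[None],1)[0] for k in np.linspace(-.4,.4,7)],0)
        A,Bn=P(g0),P(g); ds=np.arange(-24,25)
        c=slice(36,77)
        e=[np.mean(np.abs(np.roll(A,d)[c]-Bn[c])) for d in ds]; i=int(np.argmin(e))
        print(n,y,'shift px',ds[i]*.25,'err',round(e[i],1),'err0',round(e[24],1),'px/10mm travel',round(ex@nn,2),'lift',round(ez@nn,2))
E
python3 chk.py
```

```text
time: 31.95
tool_pos: [0.6267, -0.0001, 0.2302]
tool_rot: [-0.0, 0.998, -0.059, -0.0]
contact_force: [-0.1, 0.4, 0.5]
gripper_width: 0.499
side -0.15 shift px 0.0 err 1.3 err0 1.3 px/10mm travel -2.84 lift -1.45
side -0.12 shift px 0.0 err 2.1 err0 2.1 px/10mm travel -2.87 lift -1.46
side 0.02 shift px 0.0 err 7.2 err0 7.2 px/10mm travel -3.01 lift -1.53
side 0.12 shift px 0.0 err 0.7 err0 0.7 px/10mm travel -3.11 lift -1.58
side 0.15 shift px 0.0 err 1.7 err0 1.7 px/10mm travel -3.14 lift -1.6
side 0.22 shift px 0.0 err 1.4 err0 1.4 px/10mm travel -3.22 lift -1.64
scene -0.15 shift px -0.25 err 1.9 err0 1.9 px/10mm travel 3.34 lift -3.08
scene -0.12 shift px 0.0 err 1.7 err0 1.7 px/10mm travel 3.26 lift -3.0
scene 0.02 shift px 0.0 err 1.5 err0 1.5 px/10mm travel 2.92 lift -2.7
scene 0.12 shift px 0.0 err 0.9 err0 0.9 px/10mm travel 2.72 lift -2.51
scene 0.15 shift px 0.25 err 2.3 err0 2.4 px/10mm travel 2.67 lift -2.46
scene 0.22 shift px 0.0 err 1.5 err0 1.5 px/10mm travel 2.55 lift -2.35
```

```bash
python3 -c "
from plant import manip
print(manip.job_done())"
```

```text
the job is handed in; nothing more can be done
None
```

The job is handed in. I lifted the retaining bar over the bumps and parked it. Both grey springs went onto rods (one on rod 2, one on rod 1), and the bar is back home. The run took about 32 s of the 210 s. The images showed only two grey springs. Neither tang snagged, so I did not need to twist either spring.

- **Springs:** the last overhead and scene pictures show both seated on the plate.
- **Bar:** the final side and scene images match the start images to within 0.25 px, about 1 mm, so the bar is back in its starting home position and down. That relies on the bar having started home and down, which its grip position supports.
- **A reading that disagreed:** as I let the bar down at home, the tool read about 3 mm high with 6 N of upward force. The image comparison afterwards did not confirm any remaining lift. One comparison strip, in the side view at the middle of the bar, fitted less well (7.2 grey levels against about 2 elsewhere), probably because the springs are now behind it.
- **Limits:** I had used all 16 picture views by then, so the final bar check was numerical only. I did not separately measure whether the other objects had moved, but no unexpected contact showed up.

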